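# Load the last butter dish on the indexing wheel and hold it home

### The job

Turn the decorating wheel, which has a crank, exactly one click counter-clockwise (seen from above), so that its only empty corner comes round to the red loading mark. Then bring the loose terracotta butter dish into that corner, its long side along the long fence, and press it home so that it bears on both fences at once, firmly but without ramming it. Finish while still holding and pressing it there with the fingers, flat on the wheel, with the wheel still on its click; leave the mug, bowl and jar where they are.

Things in the scene. Friction and masses are not known exactly. Their poses are not given: they have to be found in the camera images.
- wheel_base: Fixed dark steel foot of the decorating wheel. Origin on the wheel's axle at table level; z up; its -x axis points to the red loading mark. The round wooden plate on it is 360 mm across, its top 50 mm above the table, with five corners 72 degrees apart, each of two aluminium fences; four carry clipped-down butter dishes (fixed, 54 mm high), one is empty.
- hub_top (a point): Top of the steel hub on the axle, 112 mm above the table. The hub is 44 mm across. On it lies the crank arm, 18 mm wide, its top 70 mm above the plate, that carries the crank knob.
- load_mark (a point): Top of the red post (36 mm high, 12 by 16 mm) at the rim of the wheel, 205 mm from the axle on the robot's side: the loading place.
- wheel (a joint): Wheel angle in rad, counter-clockwise from above positive. It clicks to rest each fifth of a turn (-1.257, 0, 1.257, 2.513), starts near 0; at 1.257 the empty corner is at the loading mark. Past half way it pulls itself to the next click. Turning it takes up to 14 N at the crank knob. On its click it is springy, about 5 N m per rad, so it yields sideways a little when pressed.
- crank_top (a point): Centre of the top of the black crank knob: an upright round grip, 22 mm in diameter and 36 mm high (the grip reaches from 36 mm below this point, where the crank arm is, up to it), 90 mm from the axle and fixed to the wheel; its top is 156 mm above the table.
- fence_long: Long aluminium fence of the empty corner, turning with the wheel: 75 mm long, 8 mm thick, 25 mm high. Origin at the lower middle of the face the dish bears on, at the plate's top, 47.5 mm from the corner's vertex; x runs along the fence away from the vertex, -y points out of the face towards the dish.
- fence_short: Short aluminium fence of the empty corner, square to the long one: 50 mm long, 8 mm thick, 25 mm high. Origin at the lower middle of the face that the dish bears on, on the plate's top, 35 mm from the vertex; its axes are parallel to those of fence_long, and +x points out of the face towards the dish.
- seat (a point): Point on the plate's top, turning with the wheel, where the middle of the dish's underside lies when it is home against both fences: 48 mm from the short fence's face, 35 mm from the long fence's face.
- dish: Loose terracotta butter dish, one rigid piece of 0.25 to 0.5 kg: block 96 mm long (x), 70 mm wide (y), 32 mm high, with a grip ridge in the middle of its top, 50 mm long along x, 20 mm wide and 22 mm high: 54 mm high in all. Origin at the centre of the underside. Same turned end for end. Lies on the table to the robot's right.
- mug: Terracotta mug, 72 mm across, 85 mm high, bystander; origin at the centre of the underside.
- bowl: Terracotta bowl, 110 mm across, 50 mm high, bystander; origin at the centre of the underside.
- jar: White jar with a blue cap, 64 mm across, 85 mm high, bystander; origin at the centre of the underside.
There are look-alikes about, which are no part of the job. What is shaped like the dish but purple or turquoise is not meant.

How it is judged:
By the outcome, as a careful person would: the job done as asked, in the order asked, and still so for the second after the job is handed in, while the arm keeps its last pose, push and grip.
It also fails if it takes over 67 s, if anything falls off the work surface, if the arm or the gripper's body presses on something with over 40 N, if the wrist force passes 120 N, or if a joint passes its speed limit or range.

### The arm

A 6-joint arm with a two-finger parallel gripper is mounted at the origin on the work surface. World frame = base frame: x ahead of the robot, y to its left, z up, the work surface at z = 0. Lengths are in m, angles in rad, forces in N, time in s.
With the tool pointing down it reaches from about 0.25 to 0.775 m from the base axis. Payload 4 kg.
Tool frame: the origin (TCP) lies midway between the tips of the shut fingers; the grasp point (between the pads) lies 19 mm behind it (robot.tcp_to_grasp is the distance from the TCP to the grasp point, in m); z points along the fingers, x is the direction in which the jaws open and shut, and the axes are right-handed (so a half turn about z gives the same grasp; the last joint's range is limited). The gripper opens to 94 mm and grips with 3 to 60 N. Pads are 16 mm wide; open, the fingers measure 119 mm over their backs; the gripper's body (75 mm by 177 mm) begins 78 mm behind the grasp point.
Start: joints at [1.206, 0.087, 1.371, -0, 1.684, -0.103], TCP at [0.142, 0.531, 0.206] pointing down, gripper open.
Joint ranges: [-3.1, 3.1], [-0.76, 2.03], [0.27, 2.55], [-1.08, 4.22], [0.17, 2.65], [-2.57, 2.57]. Speed limits (rad/s): [2.79, 2.79, 3.14, 3.14, 3.14, 3.14].

### API

Orientations are given as [roll, pitch, yaw] about the fixed x, y, z axes, in that order (R = Rz(yaw) Ry(pitch) Rx(roll)).
In Python, from bench import get_obs, vision, robot gives the robot as it stands.
- The arm moves only by the tool servo_tool, never from a script. Its argument "targets" is text: rows parted by semicolons, each of 7 numbers parted by spaces: the opening, from 0 (shut) to 1 (fully open), then the shift along the tool's x, y, z as a fraction of full scale, then the turn, a rotation vector about the tool's x, y, z as a fraction of full scale. A call has 1 to 12 rows; each row is the pose to reach, as a shift and turn from the pose commanded when the call began, along the tool's axes at that moment, turning the shorter way round; what a row does not reach only later rows make up. Full scale, the value 1, is 0.25 m for a shift and pi rad for a turn. A row lasts 1/12 s, in which the tool goes at most 41.7 mm and 7.16 degrees, less where a joint would pass 70% of its speed; a pose out of reach is approached as far as the arm can. A call with a number of a shift or a turn outside -1 to 1 is refused whole. A call with a gripper value outside its range is refused whole. The fingers move at their own pace and stop on an object; the grip force is fixed at half the most. Time passes only in rows, so rows that repeat a pose let the fingers close. It gives the time, the measured TCP pose, the force and the opening at its end, in the units of the state.
- get_obs(): the state, without advancing time (a new reading comes with each control period).
- vision.snapshot(name): name is "scene" or "top"; returns a dict with "image" (400x640x3 uint8, red, green, blue), "mtx" (3x3 intrinsics, pixels), "k1" (the pictures are not rectified: a ray, as slopes to the right and down, at radius r is drawn at 1 + k1 r^2 times it, then the intrinsics apply), "world_from_camera" (4x4, takes a point from camera to world coordinates). Camera axes: x right, y down, z forward; pixel columns grow to the right and rows downward; lengths in m; the calibration is good to about 2 mm. A picture is of the moment at which its call begins. There is no depth.
- robot.close_job(): hands the job in, once; it reports no verdict.
The state is a dict: "time": time; "joint_positions": joint angles; "qvel": joint speeds; "joint_torque": joint torques, N m; "tool_pos": TCP position; "ee_rot": TCP orientation; "wrist_force": force on the tool from outside, world axes, zero at the start; "wrist_torque": the same for the moment, N m; "width": finger opening in m.
Only numpy, scipy, OpenCV 4.12 (cv2) and the standard library are available. Lean on these libraries where they do the work, as an engineer would, in place of code of your own. Each camera call takes 0.05 s, during which the arm holds its last target.

## Working session

There is one attempt and no reset: what is moved stays moved. The work goes in short steps, Python scripts to look and compute and a tool call to move; the robot and the scene stay as the last step left them, time stands still between calls to the robot, and variables do not carry over. Pictures are saved under pics/ and viewed, and the job is handed in when it is done.

Besides the shell and the picture viewer there is one more tool, called after "Emit:" by a JSON object that holds its "method" and its "body", one argument or row to a line. servo_tool: Moves the arm, as the interface text tells. Its arguments: {"type":"object","properties":{"targets":{"type":"string"}},"required":["targets"]}

```bash
mkdir -p pics; cat > h.py <<'E'
import numpy as np,cv2
from bench import get_obs,vision,robot
def shot(name,fn):
    s=vision.snapshot(name); cv2.imwrite('pics/'+fn+'.png',s['image'][:,:,::-1]); np.savez('pics/'+fn+'.npz',**s); return s
def load(fn): return dict(np.load('pics/'+fn+'.npz'))
def ray(s,px):
    K=s['mtx'];k1=float(s['k1']);T=s['world_from_camera']
    d=np.array([(px[0]-K[0,2])/K[0,0],(px[1]-K[1,2])/K[1,1]]);u=d.copy()
    for _ in range(50): u=d/(1+k1*(u@u))
    v=T[:3,:3]@np.array([u[0],u[1],1]); return T[:3,3],v
def onz(s,px,z):
    o,v=ray(s,px); return o+v*(z-o[2])/v[2]
def proj(s,p):
    T=s['world_from_camera'];c=T[:3,:3].T@(np.array(p)-T[:3,3]);u=c[:2]/c[2];u=u*(1+float(s['k1'])*(u@u))
    K=s['mtx'];return np.array([K[0,0]*u[0]+K[0,2],K[1,1]*u[1]+K[1,2]])
E
python3 - <<'E'
from h import *
for n in('scene','top'):
    s=shot(n,n+'0');print(n,s['mtx'],s['k1'],s['world_from_camera'].round(3))
o=get_obs();print(o)
E
```

```text
scene [[478.11426658   0.         320.09756144]
 [  0.         478.11426658 205.55776138]
 [  0.           0.           1.        ]] -0.0588610489809847 [[-0.347  0.519 -0.781  1.447]
 [ 0.938  0.18  -0.297  0.356]
 [-0.014 -0.835 -0.55   0.785]
 [ 0.     0.     0.     1.   ]]
top [[484.02790627   0.         317.94676288]
 [  0.         484.02790627 199.3512996 ]
 [  0.           0.           1.        ]] -0.1528347254538724 [[ 0.055 -0.974  0.219  0.165]
 [-0.998 -0.052  0.019 -0.014]
 [-0.008 -0.219 -0.976  1.39 ]
 [ 0.     0.     0.     1.   ]]
{'time': 0.1, 'joint_positions': array([ 1.20589896e+00,  8.79046882e-02,  1.37205107e+00, -4.43814214e-05,
        1.68356746e+00, -1.03157556e-01]), 'qvel': array([-0.00034803, -0.00057326, -0.00374813,  0.00167176,  0.00161298,
       -0.00060206]), 'joint_torque': array([ 1.85964571e-03, -3.41251695e+01, -3.03301263e+01,  7.21360766e-02,
        3.04278103e-02, -1.14245743e-04]), 'tool_pos': array([0.14220177, 0.53081682, 0.20443471]), 'ee_rot': array([-3.14143773e+00,  1.92484119e-03,  1.30905171e+00]), 'wrist_force': array([ 0.47170538,  1.12590714, -0.24664865]), 'wrist_torque': array([-0.05339444,  0.03121071,  0.04777803]), 'width': 0.09396725753824106}
```

View pics/scene0.png

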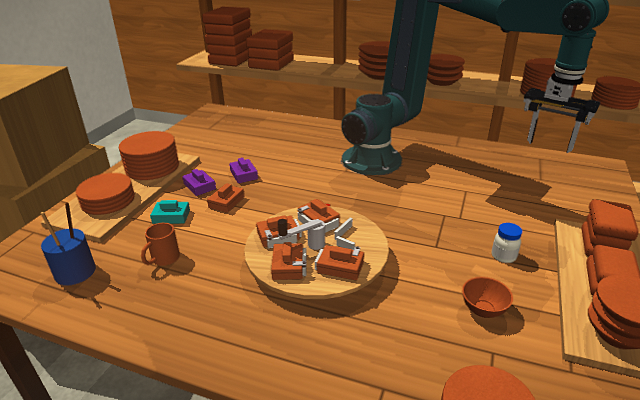

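View pics/top0.png

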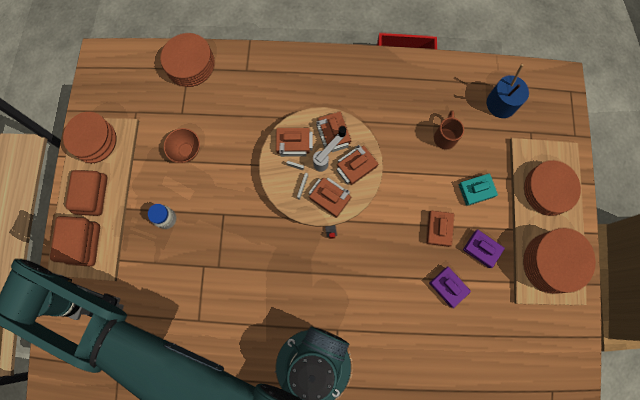

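The top view shows the wheel hub at about (321,160), the black knob at (342,131), the red mark at (331,232) and the empty corner at (295,178). There is a terracotta dish at (441,228), with purple look-alikes at (484,248) and (450,287) and a turquoise one at (478,188). The loose terracotta dish at (441,228) fits the description, so I'll confirm it in an enlarged crop.

```bash
python3 - <<'E'
from h import *
s=load('top0');im=s['image'][:,:,::-1]
cv2.imwrite('pics/c1.png',cv2.resize(im[100:245,250:395],None,fx=4,fy=4,interpolation=cv2.INTER_CUBIC))
cv2.imwrite('pics/c2.png',cv2.resize(im[160:310,400:540],None,fx=4,fy=4,interpolation=cv2.INTER_CUBIC))
E
```

```text
(no output)
```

View pics/c1.png

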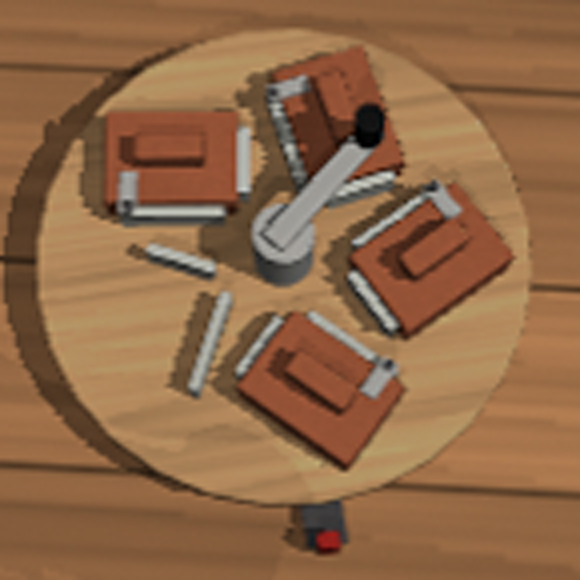

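View pics/c2.png

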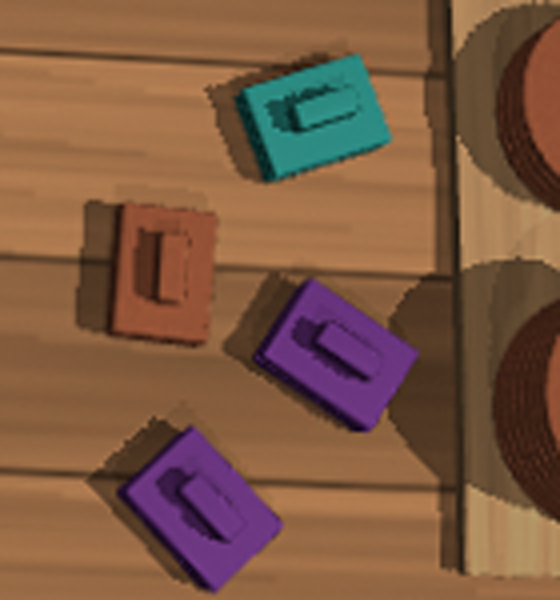

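```bash
python3 - <<'E'
from h import *
s=load('top0');im=s['image'];hsv=cv2.cvtColor(im,cv2.COLOR_RGB2HSV)
sc=load('scene0')
def cr(x,y,ox=250,oy=100): return ((x+.5)/4-.5+ox,(y+.5)/4-.5+oy)
print('hub',onz(s,cr(283,232),.112)); 
print('mark',onz(s,cr(327,537),.036))
# plate rim picks in crop
P=np.array([onz(s,cr(*q),.05)[:2] for q in [(38,250),(530,265),(300,27),(320,504),(110,90),(470,120),(105,425),(455,440)]])
A=np.c_[2*P,np.ones(len(P))];x=np.linalg.lstsq(A,(P**2).sum(1),rcond=None)[0];print('plate',x[:2],np.sqrt(x[2]+x[:2]@x[:2]))
# knob black
m=(hsv[...,2]<45).astype(np.uint8);m[:,:330]=0;m[:115]=0;m[145:]=0;m[:,356:]=0
n,l,st,c=cv2.connectedComponentsWithStats(m);print(st,c)
print('knob',onz(s,cr(371,115),.156))
# fences tops z=.075
for n_,q in dict(A1=(148,246),A2=(214,270),B1=(225,293),B2=(193,392)).items(): print(n_,onz(s,cr(*q),.075))
# dish mask
m=((hsv[...,0]<12)&(hsv[...,1]>120)&(hsv[...,2]>70)).astype(np.uint8)
m[:205]=0;m[250:]=0;m[:,:420]=0;m[:,460:]=0
cs,_=cv2.findContours(m,cv2.RETR_EXTERNAL,cv2.CHAIN_APPROX_NONE);c=max(cs,key=cv2.contourArea);print(cv2.contourArea(c),cv2.minAreaRect(c))
for q in [(123,204),(217,213),(208,346),(110,335)]:
  print('dish top corner',onz(s,cr(*q,400,160),.032))
for q in [(173,232)]: print('ridge c',onz(s,cr(*q,400,160),.054))
for q in [(163,231),(192,233),(187,303),(160,300)]: print('ridge',onz(s,cr(*q,400,160),.054))
for k,v in dict(hub=(0.0,0,0)).items():pass
for q in [(318,226)]: print('scene hub',onz(sc,q,.112))
print('scene knob',onz(sc,(282.5,221),.156))
E
python3 - <<'E'
import cv2
im=cv2.imread('pics/scene0.png')
cv2.imwrite('pics/c3.png',cv2.resize(im[150:320,170:400],None,fx=3.4,fy=3.4,interpolation=cv2.INTER_CUBIC))
E
```

```text
hub [0.56974634 0.01128522 0.112     ]
mark [ 0.37069571 -0.03030269  0.036     ]
plate [0.56940954 0.01193119] 0.1790147400310725
[[     0      0    640    400 255929]
 [   338    126      8     11     67]
 [   334    134      3      3      4]] [[319.49391824 199.51890954]
 [341.82089552 131.11940299]
 [334.75       135.        ]]
knob [ 0.6420067  -0.04470016  0.156     ]
A1 [0.56612853 0.10719814 0.075     ]
A2 [0.55081386 0.05925087 0.075     ]
B1 [0.53434782 0.05045163 0.075     ]
B2 [0.46166789 0.06841101 0.075     ]
743.5 ((440.8781433105469, 228.4024658203125), (24.342918395996094, 34.175384521484375), 4.969740867614746)
dish top corner [ 0.45328748 -0.31201166  0.032     ]
dish top corner [ 0.45019471 -0.3809736   0.032     ]
dish top corner [ 0.35328996 -0.37424925  0.032     ]
dish top corner [ 0.35788575 -0.30338168  0.032     ]
ridge c [ 0.43024337 -0.34319141  0.054     ]
ridge [ 0.43060141 -0.33599396  0.054     ]
ridge [ 0.43021012 -0.35688769  0.054     ]
ridge [ 0.37996721 -0.35331944  0.054     ]
ridge [ 0.38117886 -0.33401119  0.054     ]
scene hub [0.576693   0.01835041 0.112     ]
scene knob [ 0.64211552 -0.04311643  0.156     ]
```

View pics/c3.png

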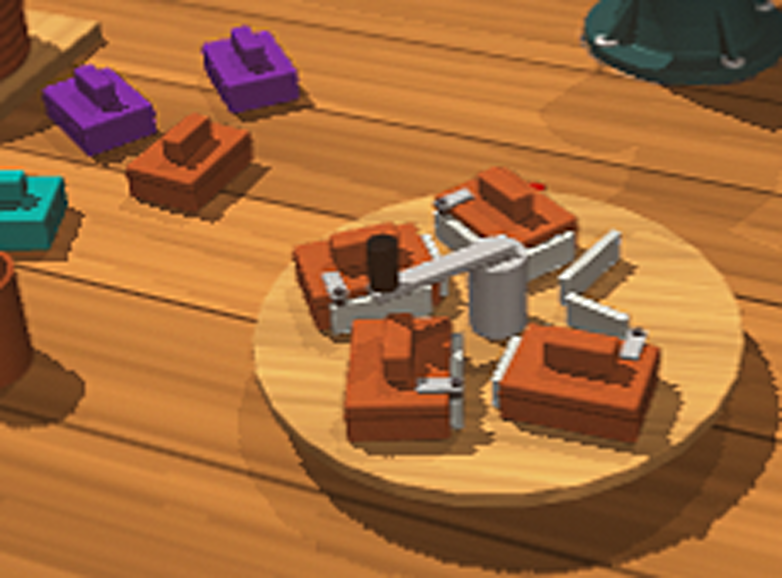

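```bash
cat >> h.py <<'E'
from scipy.spatial.transform import Rotation as Ro
def plan(wps,o=None):
    "wps: (x,y,z,yaw_deg) world -> move rows in tool axes"
    o=o or get_obs();R=Ro.from_euler('xyz',o['ee_rot'])
    print('t',round(o['time'],2),'tcp',o['tool_pos'].round(4),'rpy',np.degrees(o['ee_rot']).round(2),'F',o['wrist_force'].round(1),'w',o['width'].round(4))
    for w in wps:
        d=R.inv().apply(np.array(w[:3])-o['tool_pos'])/.25
        r=(R.inv()*Ro.from_euler('xyz',[np.pi,0,np.radians(w[3])])).as_rotvec()/np.pi
        print(' '.join('%.4f'%v for v in np.r_[d,r]))
E
python3 - <<'E'
from h import *
plan([(.30,.40,.22,60),(.37,.33,.22,52),(.642,-.0447,.2,52)])
E
```

```text
Traceback (most recent call last):
  File "h.py", line 20, in plan
    print('t',round(o['time'],2),'tcp',o['tool_pos'].round(4),'rpy',np.degrees(o['ee_rot']).round(2),'F',o['wrist_force'].round(1),'w',o['width'].round(4))
                                                                                                                                       ^^^^^^^^^^^^^^^^
AttributeError: 'float' object has no attribute 'round'
```

```bash
sed -i "s/o\['width'\].round(4)/round(o['width'],4)/" h.py
python3 - <<'E'
from h import *
plan([(.33,.36,.22,60),(.37,.33,.22,52)])
E
```

```text
t 0.1 tcp [0.1422 0.5308 0.2044] rpy [-1.7999e+02  1.1000e-01  7.5000e+01] F [ 0.5  1.1 -0.2] w 0.094
-0.4657 0.9024 -0.0615 0.0000 0.0006 0.0834
-0.5402 1.0880 -0.0614 0.0001 0.0006 0.1278
```

Emit:
{"method": "servo_tool", "body": {
  "targets": "1 -0.466 0.9 -0.06 0 0 0.128;1 -0.466 0.9 -0.06 0 0 0.128;1 -0.466 0.9 -0.06 0 0 0.128;1 -0.466 0.9 -0.06 0 0 0.128;1 -0.466 0.9 -0.06 0 0 0.128;1 -0.466 0.9 -0.06 0 0 0.128;1 -0.466 0.9 -0.06 0 0 0.128;1 -0.466 0.9 -0.06 0 0 0.128"
}}

```text
time: 0.77
tool_pos: [0.331, 0.3589, 0.2202]
ee_rot: [-3.141, 0.0, 0.902]
wrist_force: [0.1, 0.1, 0.4]
width: 0.0937
```

```bash
python3 - <<'E'
from h import *
plan([(.5,.157,.22,52)])
E
```

```text
t 0.77 tcp [0.331  0.3589 0.2202] rpy [-1.7999e+02  3.0000e-02  5.1680e+01] F [0.1 0.1 0.4] w 0.0937
-0.2144 1.0313 0.0006 -0.0001 0.0002 -0.0018
```

Emit:
{"method": "servo_tool", "body": {
  "targets": "1 -0.21 1 0 0 0 0;1 -0.21 1 0 0 0 0;1 -0.21 1 0 0 0 0;1 -0.21 1 0 0 0 0;1 -0.21 1 0 0 0 0;1 -0.21 1 0 0 0 0;1 -0.21 1 0 0 0 0;1 -0.21 1 0 0 0 0"
}}

```text
time: 1.43
tool_pos: [0.4945, 0.1648, 0.2194]
ee_rot: [-3.14, 0.001, 0.905]
wrist_force: [-0.4, 0.4, -0.2]
width: 0.0941
```

```bash
python3 - <<'E'
from h import *
plan([(.642,-.0445,.2,52.2)])
E
```

```text
t 1.43 tcp [0.4945 0.1648 0.2194] rpy [-1.7989e+02  7.0000e-02  5.1840e+01] F [-0.4  0.4 -0.2] w 0.0941
-0.2936 0.9815 0.0761 -0.0006 0.0004 -0.0020
```

Emit:
{"method": "servo_tool", "body": {
  "targets": "1 -0.294 0.981 0.07 0 0 0;1 -0.294 0.981 0.07 0 0 0;1 -0.294 0.981 0.07 0 0 0;1 -0.294 0.981 0.07 0 0 0;1 -0.294 0.981 0.07 0 0 0;1 -0.294 0.981 0.07 0 0 0;1 -0.294 0.981 0.07 0 0 0;1 -0.294 0.981 0.07 0 0 0"
}}

```text
time: 2.1
tool_pos: [0.6422, -0.043, 0.201]
ee_rot: [-3.138, 0.001, 0.907]
wrist_force: [-0.2, 0.5, -0.1]
width: 0.0937
```

```bash
python3 - <<'E'
from h import *
shot('scene','s1');shot('top','t1')
plan([(.642,-.0445,.129,52.2)])
im=cv2.imread('pics/s1.png');cv2.imwrite('pics/c4.png',cv2.resize(im[100:300,170:400],None,fx=3,fy=3))
E
```

```text
t 2.2 tcp [ 0.6414 -0.041   0.2028] rpy [-1.7989e+02 -4.0000e-02  5.2110e+01] F [0.6 0.  0.5] w 0.0941
-0.0100 0.0111 0.2951 -0.0006 -0.0002 -0.0005
```

View pics/c4.png

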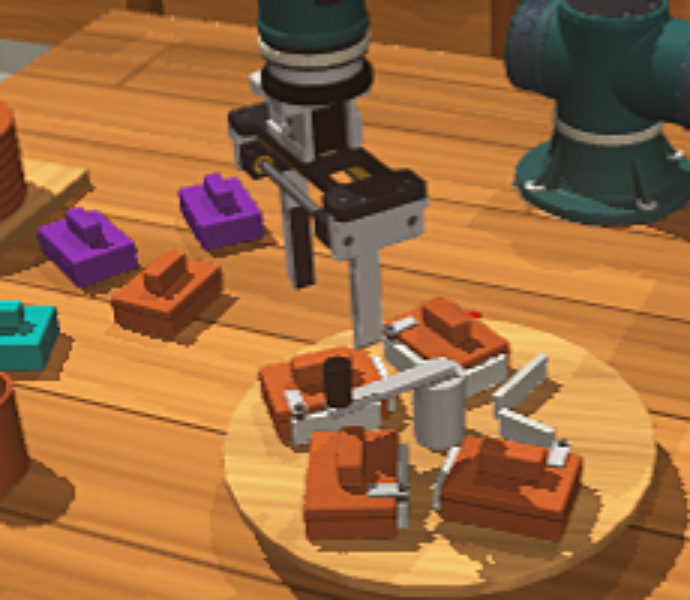

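The open gripper is above the knob (knob at about (338,380) in the crop), with one finger each side. Descending next.

Emit:
{"method": "servo_tool", "body": {
  "targets": "1 -0.01 0.01 0.1 0 0 0;1 -0.01 0.01 0.2 0 0 0;1 -0.01 0.01 0.29 0 0 0;1 -0.01 0.01 0.29 0 0 0;0.4 -0.01 0.01 0.29 0 0 0;0.4 -0.01 0.01 0.29 0 0 0;0 -0.01 0.01 0.29 0 0 0;0 -0.01 0.01 0.29 0 0 0;0 -0.01 0.01 0.29 0 0 0;0 -0.01 0.01 0.29 0 0 0;0 -0.01 0.01 0.29 0 0 0;0 -0.01 0.01 0.29 0 0 0"
}}

```text
time: 3.2
tool_pos: [0.6424, -0.0476, 0.1306]
ee_rot: [3.141, -0.0, 0.907]
wrist_force: [0.7, -0.2, -0.4]
width: 0.0442
```

```bash
python3 - <<'E'
from h import *
o=get_obs()
c=np.array([.5694,.0116]);p=o['tool_pos'];v=p[:2]-c;print(np.linalg.norm(v),np.degrees(np.arctan2(v[1],v[0])))
wps=[]
for a in np.arange(6,73,6.):
    w=c+v@Ro.from_euler('z',a,degrees=True).as_matrix()[:2,:2].T
    wps.append((*w,p[2],np.degrees(o['ee_rot'][2])+a))
plan(wps,o)
E
```

```text
0.09400324024630727 -39.00854615088717
t 3.2 tcp [ 0.6424 -0.0476  0.1306] rpy [ 1.7999e+02 -1.0000e-02  5.1940e+01] F [ 0.7 -0.2 -0.4] w 0.0442
0.0393 -0.0014 0.0000 0.0001 -0.0001 -0.0333
0.0783 -0.0069 0.0000 0.0001 -0.0001 -0.0667
0.1165 -0.0165 0.0000 0.0001 -0.0000 -0.1000
0.1535 -0.0300 0.0000 0.0001 -0.0000 -0.1333
0.1888 -0.0472 0.0000 0.0001 -0.0000 -0.1667
0.2222 -0.0681 0.0000 0.0001 -0.0000 -0.2000
0.2532 -0.0924 0.0000 0.0001 -0.0000 -0.2333
0.2815 -0.1197 0.0000 0.0001 -0.0000 -0.2667
0.3067 -0.1499 0.0000 0.0001 -0.0000 -0.3000
0.3287 -0.1826 0.0000 0.0001 -0.0000 -0.3333
0.3472 -0.2173 0.0000 0.0001 -0.0000 -0.3667
0.3619 -0.2538 0.0000 0.0001 -0.0000 -0.4000
```

Still closing (44 mm), so I'll keep closing.

Emit:
{"method": "servo_tool", "body": {
  "targets": "0 0 0 0 0 0 0;0 0 0 0 0 0 0;0 0 0 0 0 0 0;0 0 0 0 0 0 0;0 0 0 0 0 0 0"
}}

```text
time: 3.62
tool_pos: [0.6426, -0.0472, 0.1303]
ee_rot: [3.142, -0.001, 0.907]
wrist_force: [1.2, -0.2, -0.6]
width: 0.0211
```

```bash
python3 - <<'E'
from h import *
for i in range(2):
  o=get_obs();print(o['tool_pos'],o['wrist_force'],o['width'])
E
```

```text
[ 0.64260934 -0.04723418  0.13030405] [ 1.15634076 -0.18785263 -0.63025151] 0.021129051938324487
[ 0.64260934 -0.04723418  0.13030405] [ 1.15634076 -0.18785263 -0.63025151] 0.021129051938324487
```

Emit:
{"method": "servo_tool", "body": {
  "targets": "0 0.019 -0.0005 0 0 0 -0.0167;0 0.039 -0.002 0 0 0 -0.0333;0 0.058 -0.0045 0 0 0 -0.05;0 0.077 -0.008 0 0 0 -0.0667;0 0.096 -0.0125 0 0 0 -0.0833;0 0.1145 -0.018 0 0 0 -0.1;0 0.1325 -0.0245 0 0 0 -0.1167;0 0.1505 -0.032 0 0 0 -0.1333;0 0.168 -0.04 0 0 0 -0.15;0 0.185 -0.0495 0 0 0 -0.1667;0 0.2015 -0.0595 0 0 0 -0.1833;0 0.2175 -0.0705 0 0 0 -0.2"
}}

```text
time: 4.62
tool_pos: [0.6621, 0.0031, 0.1303]
ee_rot: [3.141, 0.005, 1.535]
wrist_force: [1.2, -4.4, -0.9]
width: 0.0213
```

```bash
python3 - <<'E'
from h import *
o=get_obs();c=np.array([.5694,.0116]);p=o['tool_pos'];v=p[:2]-c;print(np.linalg.norm(v),np.degrees(np.arctan2(v[1],v[0])))
plan([],o)
E
```

```text
0.09310424127333748 -5.212963210660693
t 4.62 tcp [0.6621 0.0031 0.1303] rpy [179.99   0.27  87.94] F [ 1.2 -4.4 -0.9] w 0.0213
```

Emit:
{"method": "servo_tool", "body": {
  "targets": "0 0.019 -0.0005 0 0 0 -0.0167;0 0.039 -0.002 0 0 0 -0.0333;0 0.058 -0.0045 0 0 0 -0.05;0 0.077 -0.008 0 0 0 -0.0667;0 0.096 -0.0125 0 0 0 -0.0833;0 0.1145 -0.018 0 0 0 -0.1;0 0.1325 -0.0245 0 0 0 -0.1167;0 0.1505 -0.032 0 0 0 -0.1333;0 0.168 -0.04 0 0 0 -0.15;0 0.185 -0.0495 0 0 0 -0.1667;0 0.2015 -0.0595 0 0 0 -0.1833;0 0.2175 -0.0705 0 0 0 -0.2"
}}

```text
time: 5.62
tool_pos: [0.6468, 0.0614, 0.1303]
ee_rot: [3.141, 0.001, 2.167]
wrist_force: [3.4, -1.0, -1.7]
width: 0.0214
```

Emit:
{"method": "servo_tool", "body": {
  "targets": "0 0 0 0 0 0 0;0 0 0 0 0 0 0"
}}

```text
time: 5.78
tool_pos: [0.6468, 0.0613, 0.1303]
ee_rot: [3.141, 0.001, 2.163]
wrist_force: [2.8, -0.5, -2.0]
width: 0.0214
```

```bash
python3 - <<'E'
from h import *
o=get_obs();c=np.array([.5694,.0116]);p=o['tool_pos'];v=p[:2]-c;print(np.linalg.norm(v),np.degrees(np.arctan2(v[1],v[0])))
plan([],o);print(o['joint_positions'])
E
```

```text
0.09201007661966719 32.69025393199553
t 5.78 tcp [0.6468 0.0613 0.1303] rpy [1.7995e+02 6.0000e-02 1.2393e+02] F [ 2.8 -0.5 -2. ] w 0.0214
[ 7.50356544e-03  3.31521876e-01  1.23026464e+00 -4.58820207e-04
  1.57852547e+00 -2.15546623e+00]
```

Emit:
{"method": "servo_tool", "body": {
  "targets": "0.6 0 0 0 0 0 0;0.6 0 0 0 0 0 0;0.6 0 0 0 0 0 0;0.6 0 0 0 0 0 0;0.6 0 0 -0.1 0 0 0;0.6 0 0 -0.2 0 0 0;1 0 0 -0.35 0 0 0;1 0 0 -0.45 0 0 0;1 0 0 -0.45 0 0 0"
}}

```text
time: 6.53
tool_pos: [0.6487, 0.061, 0.2514]
ee_rot: [3.131, 0.007, 2.163]
wrist_force: [-0.7, -0.3, 1.3]
width: 0.0727
```

```bash
python3 - <<'E'
from h import *
plan([(.54,-.17,.23,95),(.405,-.343,.23,92)])
E
```

```text
t 6.53 tcp [0.6487 0.061  0.2514] rpy [179.37   0.42 123.92] F [-0.7 -0.3  1.3] w 0.0727
-0.5235 -0.8774 0.0799 0.0040 0.0014 0.1607
-0.7963 -1.7117 0.0728 0.0040 0.0013 0.1774
```

```bash
python3 - <<'E'
from h import *
plan([(.55,-.14,.23,44)])
E
```

```text
t 6.53 tcp [0.6487 0.061  0.2514] rpy [179.37   0.42 123.92] F [-0.7 -0.3  1.3] w 0.0727
-0.4462 -0.7773 0.0805 0.0045 -0.0005 0.4440
```

Emit:
{"method": "servo_tool", "body": {
  "targets": "1 -0.45 -0.78 0.08 0 0 0.444;1 -0.45 -0.78 0.08 0 0 0.444;1 -0.45 -0.78 0.08 0 0 0.444;1 -0.45 -0.78 0.08 0 0 0.444;1 -0.45 -0.78 0.08 0 0 0.444;1 -0.45 -0.78 0.08 0 0 0.444;1 -0.45 -0.78 0.08 0 0 0.444;1 -0.45 -0.78 0.08 0 0 0.444;1 -0.45 -0.78 0.08 0 0 0.444;1 -0.45 -0.78 0.08 0 0 0.444;1 -0.45 -0.78 0.08 0 0 0.444;1 -0.45 -0.78 0.08 0 0 0.444"
}}

```text
time: 7.53
tool_pos: [0.5469, -0.1411, 0.2221]
ee_rot: [-3.14, 0.001, 0.765]
wrist_force: [-0.1, -0.2, 0.2]
width: 0.0942
```

```bash
python3 - <<'E'
from h import *
plan([(.405,-.343,.2,-40)])
E
```

```text
t 7.53 tcp [ 0.5469 -0.1411  0.2221] rpy [-1.7992e+02  4.0000e-02  4.3840e+01] F [-0.1 -0.2  0.2] w 0.0942
-0.9688 0.1894 0.0886 -0.0002 0.0005 0.4658
```

Emit:
{"method": "servo_tool", "body": {
  "targets": "1 -0.97 0.19 0.05 0 0 0.466;1 -0.97 0.19 0.05 0 0 0.466;1 -0.97 0.19 0.05 0 0 0.466;1 -0.97 0.19 0.05 0 0 0.466;1 -0.97 0.19 0.05 0 0 0.466;1 -0.97 0.19 0.05 0 0 0.466;1 -0.97 0.19 0.05 0 0 0.466;1 -0.97 0.19 0.05 0 0 0.466;1 -0.97 0.19 0.05 0 0 0.466;1 -0.97 0.19 0.05 0 0 0.466;1 -0.97 0.19 0.05 0 0 0.466;1 -0.97 0.19 0.05 0 0 0.466"
}}

```text
time: 8.53
tool_pos: [0.4057, -0.3436, 0.2098]
ee_rot: [-3.141, 0.001, -0.699]
wrist_force: [0.9, -0.4, -0.0]
width: 0.0941
```

```bash
python3 - <<'E'
from h import *
plan([(.4045,-.3435,.12,-94.3)])
shot('top','t2');s=shot('scene','s2')
im=cv2.imread('pics/t2.png');cv2.imwrite('pics/c5.png',cv2.resize(im[100:245,250:395],None,fx=4,fy=4,interpolation=cv2.INTER_CUBIC))
im=cv2.imread('pics/s2.png');cv2.imwrite('pics/c6.png',cv2.resize(im[120:320,170:400],None,fx=3,fy=3,interpolation=cv2.INTER_CUBIC))
E
```

```text
t 8.53 tcp [ 0.4057 -0.3436  0.2098] rpy [-1.7999e+02  6.0000e-02 -4.0040e+01] F [ 0.9 -0.4 -0. ] w 0.0941
-0.0037 0.0029 0.3592 0.0001 0.0004 0.3014
```

View pics/c5.png

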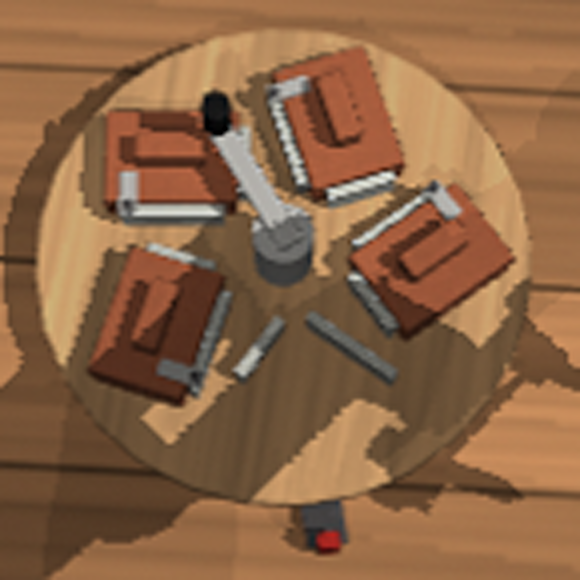

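View pics/c6.png

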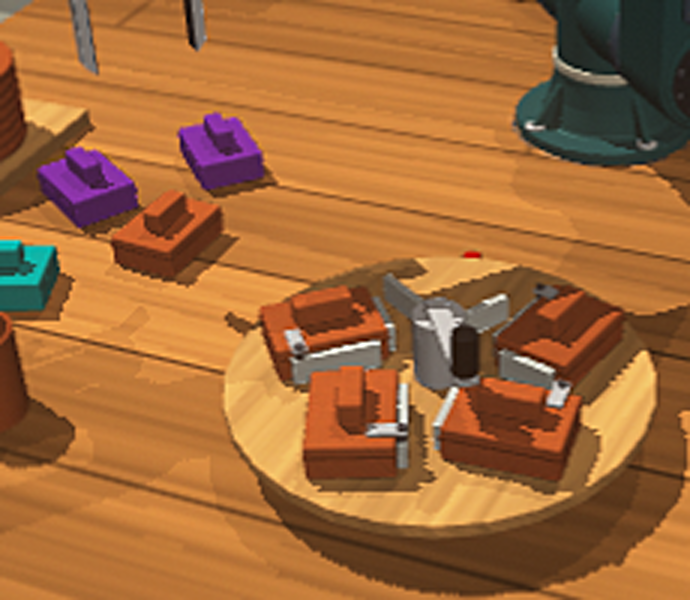

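The top view shows the knob now at (216,110), 72° on from before. The empty corner faces the red mark: short fence (277,322)–(240,375), long fence (310,315)–(395,378). Next I'll measure the seat and keep turning the wrist.

```bash
python3 - <<'E'
from h import *
s=load('t2');s1=load('top0');sc=load('s2')
def cr(x,y,ox=250,oy=100): return ((x+.5)/4-.5+ox,(y+.5)/4-.5+oy)
S=[onz(s,cr(*q),.075)[:2] for q in[(279,322),(240,374)]]
L=[onz(s,cr(*q),.075)[:2] for q in[(311,316),(393,376)]]
def ang(v): return np.degrees(np.arctan2(v[1],v[0]))
print('short',S,np.linalg.norm(S[1]-S[0]),ang(S[1]-S[0]));print('long',L,np.linalg.norm(L[1]-L[0]),ang(L[1]-L[0]))
c=np.array([.5694,.0116]);R72=Ro.from_euler('z',72,degrees=True).as_matrix()[:2,:2]
S0=[onz(s1,cr(*q),.075)[:2] for q in[(214,270),(148,246)]];L0=[onz(s1,cr(*q),.075)[:2] for q in[(225,293),(193,392)]]
f=lambda P:[c+R72@(p-c) for p in P]
print('rot',f(S0),f(L0),[ang(a[1]-a[0]) for a in(f(S0),f(L0))])
for n,S_,L_ in(('now',S,L),('rot',f(S0),f(L0))):
  a=np.radians((ang(L_[1]-L_[0])+ang(S_[1]-S_[0])+90)/2);a=np.radians(ang(L_[1]-L_[0])*.6+.4*(ang(S_[1]-S_[0])+90))
  x=np.array([np.cos(a),np.sin(a)]);y=np.array([-x[1],x[0]])
  fl=(L_[0]+L_[1])/2-4*y*1e-3; fs=(S_[0]+S_[1])/2+4e-3*x
  # seat: 48 along x from short face, 35 along -y from long face
  seat=x*(fs@x+.048)+y*(fl@y-.035);print(n,'ang',np.degrees(a),'seat',seat,'rel',np.linalg.norm(seat-c),ang(seat-c))
# other dishes (block top corners in c1)
for k,Q in {'bottom':[(300,312),(401,386),(347,468),(238,378)],'right':[(350,258),(453,185),(513,258),(405,335)]}.items():
  P=np.array([onz(s1,cr(*q),.082)[:2] for q in Q]);m=P.mean(0)-c;e=P[1]-P[0];print(k,np.linalg.norm(m),ang(m),ang(e),np.linalg.norm(e),np.linalg.norm(P[2]-P[1]))
E
```

```text
short [array([0.51521529, 0.01127544]), array([0.47627428, 0.03643956])] 0.04636415914551047 147.1289999446161
long [array([ 0.52076207, -0.01095336]), array([ 0.48050279, -0.07029831])] 0.07171215718527336 -124.15275289316054
rot [array([0.51833789, 0.00864846]), array([0.47746982, 0.0380301 ])] [array([ 0.52161818, -0.00973078]), array([ 0.48207847, -0.07330376])] [np.float64(144.28618439617728), np.float64(-121.87987275456574)]
now ang 20.35994824195012 seat [ 0.57968972 -0.05288646] rel 0.06530223141741841 -80.93408009064044
rot ang 20.586550105731476 seat [ 0.58213289 -0.05302214] rel 0.06586461129588156 -78.85344864257857
bottom 0.10515218501078871 -162.12601000632782 -124.17574996282303 0.08786939506047786 0.06910428953447678
right 0.10461938042359249 -92.29494854704865 -50.59975497949145 0.09163976776810397 0.06811381550334217
```

Emit:
{"method": "servo_tool", "body": {
  "targets": "1 0 0 0 0 0 0.15;1 0 0 0 0 0 0.3;1 0 0 0 0 0 0.3;1 0 0 0 0 0 0.3;1 0 0 0 0 0 0.3;1 0 0 0 0 0 0.3;1 0 0 0 0 0 0.3;1 0 0 0 0 0 0.3;1 0 0 0 0 0 0.3;1 0 0 0 0 0 0.3"
}}

```text
time: 9.47
tool_pos: [0.406, -0.3436, 0.2102]
ee_rot: [3.141, 0.0, -1.633]
wrist_force: [0.1, -0.3, -0.4]
width: 0.094
```

```bash
python3 - <<'E'
from h import *
S=np.array([[.5152,.0113],[.4763,.0364]]);L=np.array([[.5208,-.0110],[.4805,-.0703]])
S2=np.array([[.5183,.0086],[.4775,.0380]]);L2=np.array([[.5216,-.0097],[.4821,-.0733]])
c=np.array([.5694,.0116]);a=np.radians(236.5);x=np.array([np.cos(a),np.sin(a)]);y=np.array([-x[1],x[0]])
for s,l in((S,L),(S2,L2)):
  fl=l.mean(0)-4e-3*y;fs=s.mean(0)+4e-3*x
  v=x*(fs@x)+y*(fl@y)
  print('vertex',v,'fl along',(fl-v)@x,'fs along',(fs-v)@-y,'seat',v+.048*x-.035*y)
for r,t in((.10515,-162.1),(.1046,-164.3)): print('seat by dishes',c+r*np.array([np.cos(np.radians(t)),np.sin(np.radians(t))]))
s=shot('top','t3');shot('scene','s3')
im=cv2.imread('pics/s3.png');cv2.imwrite('pics/c7.png',cv2.resize(im[80:280,150:350],None,fx=3,fy=3,interpolation=cv2.INTER_CUBIC))
plan([(.4045,-.3435,.10,-94.3),(.4045,-.3435,.0355,-94.3)])
E
```

```text
vertex [0.52330028 0.00081805] fl along 0.04708114429530327 fs along 0.03568597608075696 seat [ 0.4676213  -0.01989068]
vertex [0.52492776 0.0006139 ] fl along 0.047855650177970034 fs along 0.035059365645386656 seat [ 0.46924878 -0.02009483]
seat by dishes [ 0.46933985 -0.02071855]
seat by dishes [ 0.46870244 -0.01670481]
t 9.57 tcp [ 0.406  -0.3436  0.2103] rpy [ 1.7999e+02  2.0000e-02 -9.3670e+01] F [ 0.8  0.1 -0.5] w 0.0939
-0.0001 0.0061 0.4411 0.0001 0.0001 0.0035
0.0000 0.0060 0.6991 0.0001 0.0001 0.0035
```

View pics/c7.png

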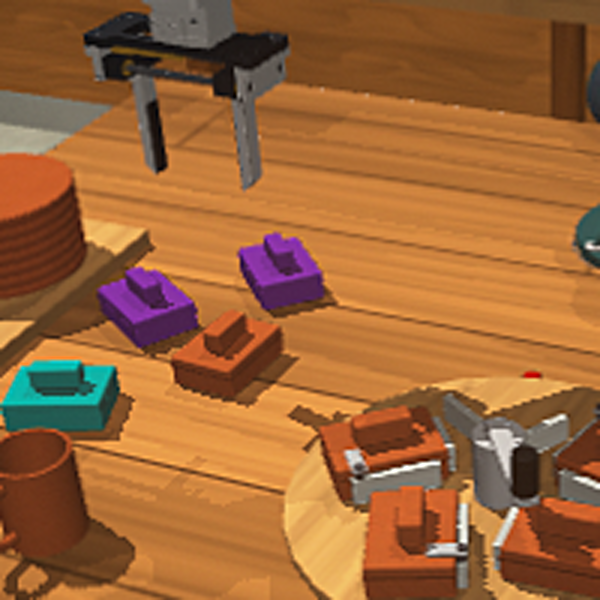

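The dish (crop (228,350)) is beneath the open gripper and free of the look-alikes. The fence picks check out: the fence origins come at 47.1–47.9 and 35.1–35.7 mm from the vertex, against 47.5 and 35. The seat is at about (0.4685, -0.0197).

Emit:
{"method": "servo_tool", "body": {
  "targets": "0.6 0 0.006 0.15 0 0 0.0035;0.6 0 0.006 0.3 0 0 0.0035;0.6 0 0.006 0.44 0 0 0.0035;0.6 0 0.006 0.5 0 0 0.0035;0.6 0 0.006 0.6 0 0 0.0035;0.6 0 0.006 0.65 0 0 0.0035;0.6 0 0.006 0.69 0 0 0.0035;0.6 0 0.006 0.69 0 0 0.0035;0.6 0 0.006 0.69 0 0 0.0035"
}}

```text
time: 10.32
tool_pos: [0.4047, -0.3436, 0.038]
ee_rot: [3.141, 0.0, -1.648]
wrist_force: [0.0, -0.5, 0.0]
width: 0.0565
```

```bash
python3 - <<'E'
from h import *
shot('top','t4');shot('scene','s4')
im=cv2.imread('pics/s4.png');im=im[140:240,160:290];a=cv2.resize(im,None,fx=4,fy=4,interpolation=cv2.INTER_CUBIC);cv2.imwrite('pics/c8.png',a)
plan([(.4045,-.3435,.0365,-94.3)])
E
```

```text
t 10.42 tcp [ 0.4054 -0.3444  0.0394] rpy [-1.7988e+02 -1.0000e-01 -9.4440e+01] F [ 0.6 -0.8 -0.3] w 0.0564
-0.0034 0.0040 0.0116 -0.0007 -0.0005 -0.0008
```

View pics/c8.png

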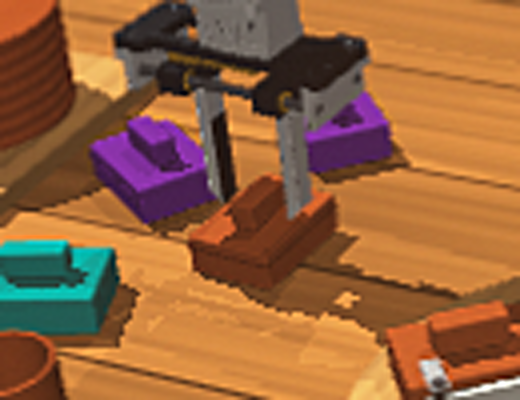

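The fingers straddle the ridge, so I'll close.

Emit:
{"method": "servo_tool", "body": {
  "targets": "0.6 0 0 0.008 0 0 0;0 0 0 0.008 0 0 0;0 0 0 0.008 0 0 0;0 0 0 0.008 0 0 0;0 0 0 0.008 0 0 0;0 0 0 0.008 0 0 0;0 0 0 0.008 0 0 0;0 0 0 0.008 0 0 0;0 0 0 0.008 0 0 0;0 0 0 0.008 0 0 0"
}}

```text
time: 11.25
tool_pos: [0.4046, -0.3437, 0.036]
ee_rot: [-3.142, -0.0, -1.649]
wrist_force: [-0.0, 0.4, 0.7]
width: 0.0199
```

Emit:
{"method": "servo_tool", "body": {
  "targets": "0 0 0 -0.05 0 0 0;0 0 0 -0.15 0 0 0;0 0 0 -0.3 0 0 0;0 0 0 -0.45 0 0 0;0 0 0 -0.45 0 0 0;0 0 0 -0.45 0 0 0"
}}

```text
time: 11.75
tool_pos: [0.4057, -0.3446, 0.1508]
ee_rot: [-3.138, -0.003, -1.649]
wrist_force: [-0.1, 0.5, -3.6]
width: 0.0197
```

```bash
python3 - <<'E'
from h import *
plan([(.4045,-.19,.15,-60)])
E
```

```text
t 11.75 tcp [ 0.4057 -0.3446  0.1508] rpy [-179.77   -0.19  -94.47] F [-0.1  0.5 -3.6] w 0.0197
-0.6162 0.0529 0.0011 -0.0009 -0.0014 -0.1915
```

Lifted; 3.6 N corresponds to about 0.37 kg, which is within the stated range.

Emit:
{"method": "servo_tool", "body": {
  "targets": "0 -0.2 0.02 -0.02 0 0 -0.06;0 -0.35 0.03 -0.02 0 0 -0.12;0 -0.5 0.04 -0.02 0 0 -0.19;0 -0.62 0.05 -0.02 0 0 -0.19;0 -0.62 0.05 -0.02 0 0 -0.19;0 -0.62 0.05 -0.02 0 0 -0.19;0 -0.62 0.05 -0.02 0 0 -0.19"
}}

```text
time: 12.33
tool_pos: [0.4032, -0.1874, 0.1512]
ee_rot: [3.139, 0.003, -1.054]
wrist_force: [-0.9, 0.8, -1.8]
width: 0.0198
```

```bash
python3 - <<'E'
from h import *
plan([(.425,-.05,.15,-33.5),(.4435,-.025,.15,-33.5)])
E
```

```text
t 12.33 tcp [ 0.4032 -0.1874  0.1512] rpy [179.87   0.19 -60.38] F [-0.9  0.8 -1.8] w 0.0198
-0.4346 -0.3475 0.0055 0.0004 0.0012 -0.1493
-0.4849 -0.4612 0.0054 0.0004 0.0012 -0.1493
```

Emit:
{"method": "servo_tool", "body": {
  "targets": "0 -0.1 -0.09 0 0 0 -0.03;0 -0.2 -0.18 0 0 0 -0.07;0 -0.3 -0.28 0 0 0 -0.11;0 -0.4 -0.37 0 0 0 -0.15;0 -0.485 -0.46 0 0 0 -0.15;0 -0.485 -0.46 0 0 0 -0.15;0 -0.485 -0.46 0 0 0 -0.15;0 -0.485 -0.46 0 0 0 -0.15"
}}

```text
time: 13.0
tool_pos: [0.4437, -0.0268, 0.1525]
ee_rot: [3.14, 0.002, -0.583]
wrist_force: [-0.5, -0.6, -2.7]
width: 0.0194
```

```bash
python3 - <<'E'
from h import *
plan([(.4435,-.025,.105,-33.5)])
shot('top','t5');shot('scene','s5')
im=cv2.imread('pics/s5.png');cv2.imwrite('pics/c9.png',cv2.resize(im[80:300,230:400],None,fx=3,fy=2.7,interpolation=cv2.INTER_CUBIC))
im=cv2.imread('pics/t5.png');cv2.imwrite('pics/c10.png',cv2.resize(im[100:300,250:395],None,fx=3,fy=3,interpolation=cv2.INTER_CUBIC))
E
```

```text
t 13.0 tcp [ 0.4437 -0.0268  0.1525] rpy [ 1.7991e+02  9.0000e-02 -3.3410e+01] F [-0.5 -0.6 -2.7] w 0.0194
-0.0043 -0.0060 0.1899 0.0005 0.0005 0.0005
```

View pics/c9.png

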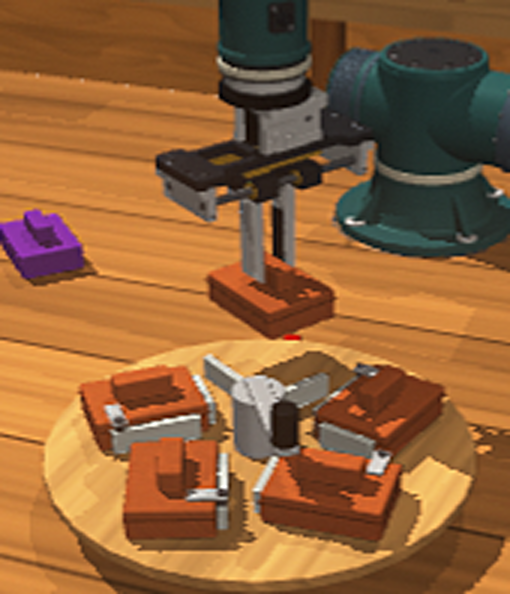

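View pics/c10.png

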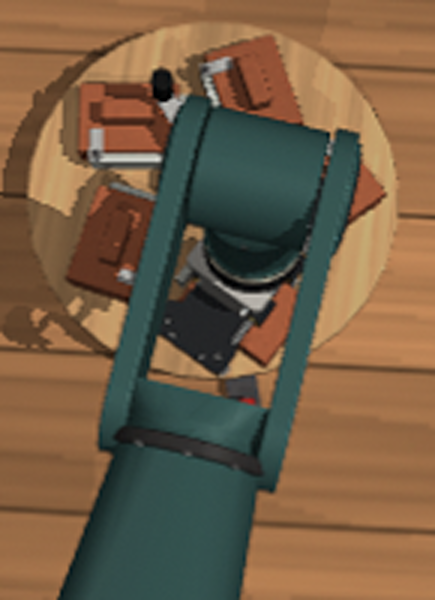

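The dish hangs over the empty corner, its long side parallel to the long fence. Now lowering it.

Emit:
{"method": "servo_tool", "body": {
  "targets": "0 0 0 0.05 0 0 0;0 0 0 0.1 0 0 0;0 0 0 0.15 0 0 0;0 0 0 0.2 0 0 0;0 0 0 0.22 0 0 0;0 0 0 0.24 0 0 0;0 0 0 0.24 0 0 0;0 0 0 0.24 0 0 0"
}}

```text
time: 13.77
tool_pos: [0.4442, -0.0263, 0.0938]
ee_rot: [-3.141, -0.0, -0.582]
wrist_force: [0.3, -0.0, -2.8]
width: 0.02
```

```bash
python3 - <<'E'
from h import *
plan([(.4435,-.025,.086,-33.5)])
E
```

```text
t 13.77 tcp [ 0.4442 -0.0263  0.0938] rpy [-1.7999e+02 -2.0000e-02 -3.3330e+01] F [ 0.3 -0.  -2.8] w 0.02
-0.0050 -0.0029 0.0311 -0.0001 -0.0001 0.0009
```

Emit:
{"method": "servo_tool", "body": {
  "targets": "0 0 0 0.012 0 0 0;0 0 0 0.02 0 0 0;0 0 0 0.024 0 0 0;0 0 0 0.026 0 0 0;0 0 0 0.028 0 0 0;0 0 0 0.028 0 0 0"
}}

```text
time: 14.27
tool_pos: [0.444, -0.0257, 0.0864]
ee_rot: [-3.142, 0.0, -0.581]
wrist_force: [0.5, 0.1, -2.3]
width: 0.0197
```

Emit:
{"method": "servo_tool", "body": {
  "targets": "0 0 0 0.003 0 0 0;0 0 0 0.005 0 0 0;0 0 0 0.005 0 0 0;0 0 0 0.005 0 0 0"
}}

```text
time: 14.6
tool_pos: [0.4443, -0.0259, 0.086]
ee_rot: [-3.141, -0.001, -0.581]
wrist_force: [-1.5, 0.5, 2.8]
width: 0.0196
```

Contact with the plate: Fz rose from -2.8 to +2.8 N. I'll slide towards the corner and stop about 4 mm short of each fence.

Emit:
{"method": "servo_tool", "body": {
  "targets": "0 0.01 -0.012 -0.001 0 0 0;0 0.02 -0.024 -0.001 0 0 0;0 0.03 -0.036 -0.001 0 0 0;0 0.04 -0.048 -0.001 0 0 0;0 0.052 -0.06 -0.001 0 0 0;0 0.052 -0.06 -0.001 0 0 0;0 0.052 -0.06 -0.001 0 0 0"
}}

```text
time: 15.18
tool_pos: [0.4645, -0.0202, 0.086]
ee_rot: [-3.14, -0.002, -0.58]
wrist_force: [0.6, -0.1, 4.2]
width: 0.0199
```

```bash
cat >> h.py <<'E'
def tf():
    o=get_obs();R=Ro.from_euler('xyz',o['ee_rot'])
    print('t',round(o['time'],2),'tcp',o['tool_pos'].round(4),'tool F',R.inv().apply(o['wrist_force']).round(1),'T',R.inv().apply(o['wrist_torque']).round(2),'yaw',np.degrees(o['ee_rot'][2]).round(2),'w',round(o['width'],4))
    d=R.inv().apply(np.r_[.4685,-.0197,.086]-o['tool_pos']);print('to seat mm',(d*1e3).round(1))
E
python3 -c "
from h import *
tf()"
```

```text
t 15.18 tcp [ 0.4645 -0.0202  0.086 ] tool F [ 0.6 -0.2 -4.2] T [-0.06 -0.01  0.02] yaw -33.25 w 0.0199
to seat mm [ 3.1 -2.6 -0. ]
```

Emit:
{"method": "servo_tool", "body": {
  "targets": "0 0.004 0 0 0 0 0;0 0.008 0 0 0 0 0;0 0.008 0 0 0 0 0"
}}

```text
time: 15.43
tool_pos: [0.4651, -0.0214, 0.086]
ee_rot: [-3.141, -0.001, -0.58]
wrist_force: [-1.5, 0.3, 5.0]
width: 0.0195
```

```bash
python3 -c "
from h import *
tf()"
```

```text
t 15.43 tcp [ 0.4651 -0.0214  0.086 ] tool F [-1.5  0.6 -5. ] T [-0.14 -0.25 -0.03] yaw -33.25 w 0.0195
to seat mm [ 1.9 -3.2 -0. ]
```

Emit:
{"method": "servo_tool", "body": {
  "targets": "0 0.004 0 0 0 0 0;0 0.004 0 0 0 0 0;0 0.004 0 0 0 0 0"
}}

```text
time: 15.68
tool_pos: [0.4655, -0.0219, 0.086]
ee_rot: [-3.141, 0.0, -0.58]
wrist_force: [-1.6, 0.6, 6.0]
width: 0.0198
```

```bash
python3 -c "
from h import *
tf()"
```

```text
t 15.68 tcp [ 0.4655 -0.0219  0.086 ] tool F [-1.7  0.4 -6. ] T [-0.31 -0.44 -0.04] yaw -33.26 w 0.0198
to seat mm [ 1.3 -3.5 -0. ]
```

Emit:
{"method": "servo_tool", "body": {
  "targets": "0 0 -0.004 0 0 0 0;0 0 -0.008 0 0 0 0;0 0 -0.008 0 0 0 0"
}}

```text
time: 15.93
tool_pos: [0.466, -0.0205, 0.086]
ee_rot: [3.14, 0.001, -0.581]
wrist_force: [-3.9, -0.8, 7.0]
width: 0.0197
```

```bash
python3 -c "
from h import *
tf()"
```

```text
t 15.93 tcp [ 0.466  -0.0205  0.086 ] tool F [-2.8  2.8 -7. ] T [-0.56 -0.48 -0.09] yaw -33.26 w 0.0197
to seat mm [ 1.6 -2.1 -0. ]
```

Emit:
{"method": "servo_tool", "body": {
  "targets": "0 0 -0.004 0 0 0 0;0 0 -0.004 0 0 0 0;0 0 -0.004 0 0 0 0"
}}

```text
time: 16.18
tool_pos: [0.466, -0.0202, 0.0859]
ee_rot: [3.139, 0.001, -0.581]
wrist_force: [-5.1, -1.5, 8.1]
width: 0.0202
```

```bash
python3 -c "
from h import *
tf()"
```

```text
t 16.18 tcp [ 0.466  -0.0202  0.0859] tool F [-3.5  4.1 -8.1] T [-0.81 -0.65  0.01] yaw -33.28 w 0.0202
to seat mm [ 1.8 -1.8 -0.1]
```

Emit:
{"method": "servo_tool", "body": {
  "targets": "0 0 0 -0.004 0 0 0;0 0 0 -0.004 0 0 0;0 0 0 -0.004 0 0 0"
}}

```text
time: 16.43
tool_pos: [0.4661, -0.02, 0.086]
ee_rot: [3.139, 0.002, -0.581]
wrist_force: [-4.4, -2.1, 4.1]
width: 0.0194
```

```bash
python3 - <<'E'
from h import *
tf()
shot('scene','s6');tf()
im=cv2.imread('pics/s6.png');cv2.imwrite('pics/c11.png',cv2.resize(im[150:280,240:400],None,fx=4.5,fy=4.5,interpolation=cv2.INTER_CUBIC))
E
```

```text
t 16.43 tcp [ 0.4661 -0.02    0.086 ] tool F [-2.6  4.2 -4.1] T [-0.94 -0.49  0.04] yaw -33.28 w 0.0194
to seat mm [ 1.9 -1.6  0. ]
t 16.48 tcp [ 0.4661 -0.0199  0.086 ] tool F [-2.3  4.8 -3.8] T [-0.94 -0.48 -0.  ] yaw -33.28 w 0.0197
to seat mm [ 1.9 -1.5 -0. ]
```

View pics/c11.png

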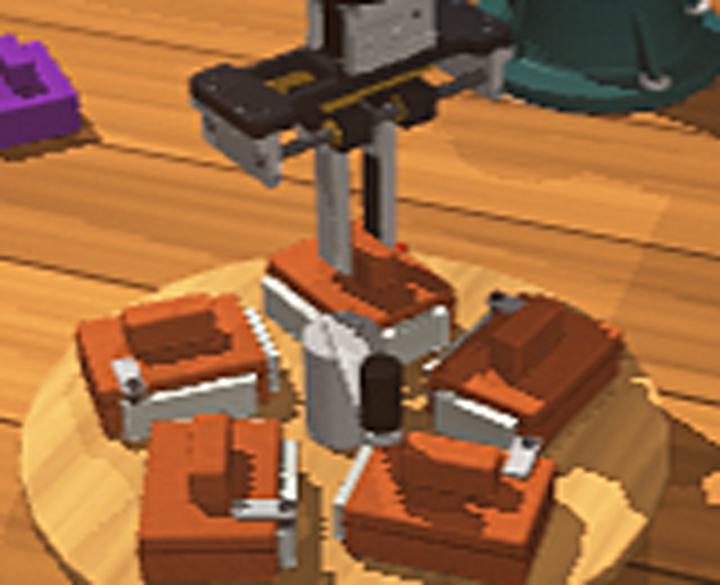

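The dish appears up against both fences. I'll press along the radial line so the wheel torque balances.

Emit:
{"method": "servo_tool", "body": {
  "targets": "0 0.002 -0.002 -0.001 0 0 0;0 0.004 -0.004 -0.001 0 0 0;0 0.004 -0.004 -0.001 0 0 0;0 0.004 -0.004 -0.001 0 0 0"
}}

```text
time: 16.82
tool_pos: [0.4669, -0.0198, 0.0861]
ee_rot: [3.138, 0.003, -0.581]
wrist_force: [-5.7, -2.3, 4.6]
width: 0.0198
```

```bash
python3 -c "
from h import *
tf()"
```

```text
t 16.82 tcp [ 0.4669 -0.0198  0.0861] tool F [-3.5  5.1 -4.6] T [-1.07 -0.69 -0.07] yaw -33.28 w 0.0198
to seat mm [ 1.3 -1.   0.1]
```

Emit:
{"method": "servo_tool", "body": {
  "targets": "0 0.002 -0.002 0 0 0 0;0 0.004 -0.002 0 0 0 0;0 0.004 -0.002 0 0 0 0;0 0.004 -0.002 0 0 0 0"
}}

```text
time: 17.15
tool_pos: [0.4673, -0.0201, 0.0861]
ee_rot: [3.137, 0.004, -0.581]
wrist_force: [-7.8, -3.1, 6.1]
width: 0.0198
```

```bash
python3 -c "
from h import *
tf()"
```

```text
t 17.15 tcp [ 0.4673 -0.0201  0.0861] tool F [-4.8  6.9 -6.1] T [-1.33 -0.87 -0.1 ] yaw -33.27 w 0.0198
to seat mm [ 0.8 -1.   0.1]
```

Emit:
{"method": "servo_tool", "body": {
  "targets": "0 0.002 -0.002 -0.001 0 0 0;0 0.004 -0.004 -0.002 0 0 0;0 0.006 -0.005 -0.002 0.0008 0.0008 0;0 0.006 -0.005 -0.002 0.0012 0.0012 0;0 0.006 -0.005 -0.002 0.0012 0.0012 0"
}}

```text
time: 17.57
tool_pos: [0.4676, -0.0202, 0.0861]
ee_rot: [3.138, 0.003, -0.581]
wrist_force: [-11.8, -3.9, 6.8]
width: 0.0198
```

```bash
python3 -c "
from h import *
tf();plan([(.4685,-.0197,.086,-33.3)])"
```

```text
t 17.57 tcp [ 0.4676 -0.0202  0.0861] tool F [-7.7  9.7 -6.8] T [-1.87 -1.4  -0.01] yaw -33.29 w 0.0198
to seat mm [ 0.5 -1.   0.1]
t 17.57 tcp [ 0.4676 -0.0202  0.0861] rpy [179.8    0.19 -33.29] F [-11.8  -3.9   6.8] w 0.0198
0.0020 -0.0039 0.0005 0.0011 0.0011 0.0001
```

Emit:
{"method": "servo_tool", "body": {
  "targets": "0 0.001 -0.001 -0.002 0.001 0.001 0;0 0.002 -0.002 -0.002 0.001 0.001 0;0 0.002 -0.002 -0.002 0.001 0.001 0;0 0.002 -0.002 -0.002 0.001 0.001 0"
}}

```text
time: 17.9
tool_pos: [0.4676, -0.0202, 0.0861]
ee_rot: [3.14, 0.002, -0.581]
wrist_force: [-11.2, -4.2, 5.6]
width: 0.0197
```

Emit:
{"method": "servo_tool", "body": {
  "targets": "0 0 0 0 0 0 0;0 0 0 0 0 0 0;0 0 0 0 0 0 0;0 0 0 0 0 0 0;0 0 0 0 0 0 0;0 0 0 0 0 0 0"
}}

```text
time: 18.4
tool_pos: [0.4676, -0.0203, 0.0861]
ee_rot: [3.14, 0.002, -0.581]
wrist_force: [-11.7, -4.7, 5.6]
width: 0.0193
```

```bash
python3 - <<'E'
from h import *
tf();plan([])
s=shot('scene','s7');shot('top','t7');tf()
im=cv2.imread('pics/s7.png');cv2.imwrite('pics/c12.png',cv2.resize(im[185:265,280:360],None,fx=7,fy=7,interpolation=cv2.INTER_CUBIC))
im=cv2.imread('pics/t7.png');cv2.imwrite('pics/c13.png',cv2.resize(im[100:245,250:395],None,fx=4,fy=4,interpolation=cv2.INTER_CUBIC))
E
```

```text
t 18.4 tcp [ 0.4676 -0.0203  0.0861] tool F [-7.2 10.3 -5.6] T [-2.01 -1.43  0.05] yaw -33.3 w 0.0193
to seat mm [ 0.4 -1.   0.1]
t 18.4 tcp [ 0.4676 -0.0203  0.0861] rpy [ 1.7991e+02  9.0000e-02 -3.3300e+01] F [-11.7  -4.7   5.6] w 0.0193
t 18.5 tcp [ 0.4676 -0.0202  0.0861] tool F [-7.2  8.9 -6.2] T [-2.07 -1.43  0.08] yaw -33.3 w 0.0198
to seat mm [ 0.4 -0.9  0.1]
```

View pics/c12.png

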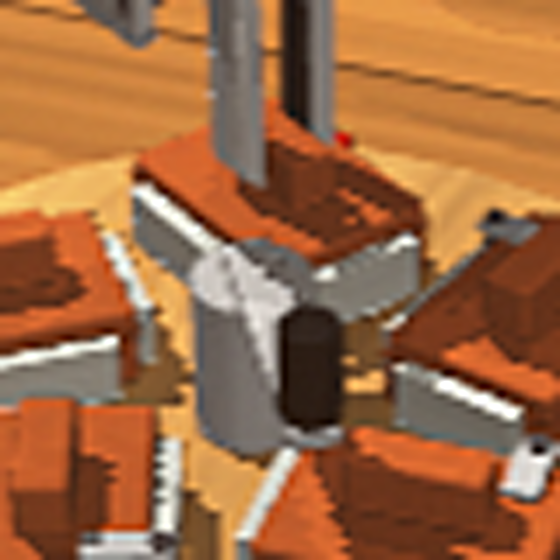

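View pics/c13.png

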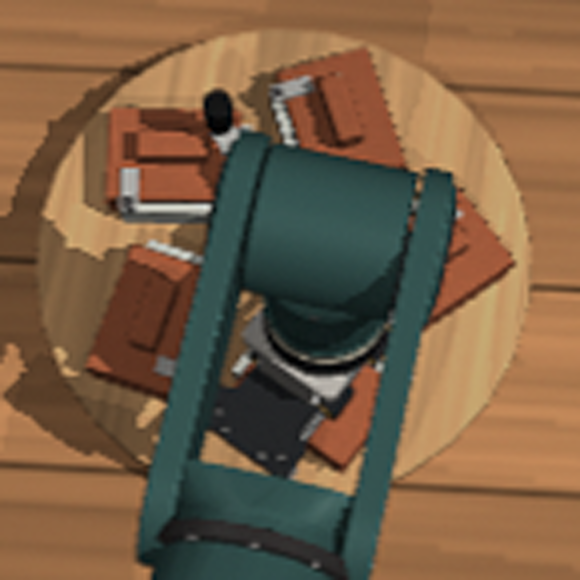

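The dish sits in the corner with its edges parallel to both fences. I'll check the wheel angle against the unpressed click by tracking features between pictures.

```bash
python3 - <<'E'
from h import *
def track(a,b,region,z,c=np.array([.5694,.0116])):
    A,B=load(a),load(b);ga=cv2.cvtColor(A['image'],cv2.COLOR_RGB2GRAY);gb=cv2.cvtColor(B['image'],cv2.COLOR_RGB2GRAY)
    m=np.zeros_like(ga);x0,y0,x1,y1=region;m[y0:y1,x0:x1]=255
    p=cv2.goodFeaturesToTrack(ga,60,.05,4,mask=m)
    q,st,e=cv2.calcOpticalFlowPyrLK(ga,gb,p,None,winSize=(9,9),maxLevel=1)
    r,st2,e2=cv2.calcOpticalFlowPyrLK(gb,ga,q,None,winSize=(9,9),maxLevel=1)
    ok=(st.ravel()==1)&(np.abs(r-p).reshape(-1,2).max(1)<.2)&(np.abs(q-p).reshape(-1,2).max(1)<4)
    d=[]
    for P,Q in zip(p[ok].reshape(-1,2),q[ok].reshape(-1,2)):
        u=onz(A,P,z)[:2]-c;v=onz(B,Q,z)[:2]-c
        if .05<np.linalg.norm(u)<.17: d.append(np.degrees(np.arctan2(u[0]*v[1]-u[1]*v[0],u@v)))
    d=np.array(d);print(a,b,len(d),'deg median',np.median(d).round(2),'iqr',np.percentile(d,[25,75]).round(2))
track('s2','s7',(245,205,390,300),.085)
track('t2','t7',(272,108,300,195),.085)
track('s2','s6',(245,205,390,300),.085)
track('s0' if 0 else 'scene0','s1',(245,205,390,300),.085)
E
```

```text
s2 s7 29 deg median -0.9 iqr [-1.11 -0.71]
t2 t7 16 deg median -0.97 iqr [-1.24 -0.71]
s2 s6 29 deg median -0.35 iqr [-0.56 -0.22]
scene0 s1 38 deg median -0.03 iqr [-0.13  0.04]
```

Pressing has yielded the wheel -0.9° (clockwise). I'll ease the dish and wheel back counter-clockwise together by that amount.

Emit:
{"method": "servo_tool", "body": {
  "targets": "0 0.001 0.001 0 0 0 -0.001;0 0.002 0.0018 0 0 0 -0.002;0 0.003 0.0026 0 0 0 -0.003;0 0.004 0.0034 0 0 0 -0.004;0 0.005 0.0042 0 0.0004 0.0004 -0.005;0 0.005 0.0042 0 0.0004 0.0004 -0.005;0 0.005 0.0042 0 0.0004 0.0004 -0.005"
}}

```text
time: 19.08
tool_pos: [0.4681, -0.0218, 0.086]
ee_rot: [3.141, 0.0, -0.566]
wrist_force: [-11.8, -5.2, 6.4]
width: 0.0196
```

```bash
cat >> h.py <<'E'
def track(a,b,region,z,c=np.array([.5694,.0116])):
    A,B=load(a),load(b);ga=cv2.cvtColor(A['image'],cv2.COLOR_RGB2GRAY);gb=cv2.cvtColor(B['image'],cv2.COLOR_RGB2GRAY)
    m=np.zeros_like(ga);x0,y0,x1,y1=region;m[y0:y1,x0:x1]=255
    p=cv2.goodFeaturesToTrack(ga,60,.05,4,mask=m)
    q,st,e=cv2.calcOpticalFlowPyrLK(ga,gb,p,None,winSize=(9,9),maxLevel=1)
    r,st2,e2=cv2.calcOpticalFlowPyrLK(gb,ga,q,None,winSize=(9,9),maxLevel=1)
    ok=(st.ravel()==1)&(np.abs(r-p).reshape(-1,2).max(1)<.2)&(np.abs(q-p).reshape(-1,2).max(1)<4)
    d=[]
    for P,Q in zip(p[ok].reshape(-1,2),q[ok].reshape(-1,2)):
        u=onz(A,P,z)[:2]-c;v=onz(B,Q,z)[:2]-c
        if .05<np.linalg.norm(u)<.17: d.append(np.degrees(np.arctan2(u[0]*v[1]-u[1]*v[0],u@v)))
    d=np.array(d);print(a,b,len(d),'deg median',np.median(d).round(2),'iqr',np.percentile(d,[25,75]).round(2))
E
python3 - <<'E'
from h import *
tf();shot('scene','s8');shot('top','t8');tf()
track('s2','s8',(245,205,390,300),.085);track('t2','t8',(272,108,300,195),.085)
plan([])
E
```

```text
t 19.08 tcp [ 0.4681 -0.0218  0.086 ] tool F [-7.2 10.7 -6.4] T [-2.1  -1.5   0.04] yaw -32.4 w 0.0196
to seat mm [-0.8 -2.   0. ]
t 19.18 tcp [ 0.4681 -0.0218  0.086 ] tool F [-7.8  9.9 -5.7] T [-2.02 -1.47  0.08] yaw -32.4 w 0.0198
to seat mm [-0.8 -2.   0. ]
s2 s8 30 deg median -0.16 iqr [-0.26  0.  ]
t2 t8 18 deg median -0.27 iqr [-0.4  -0.15]
t 19.18 tcp [ 0.4681 -0.0218  0.086 ] rpy [ 1.7999e+02  2.0000e-02 -3.2400e+01] F [-11.9  -4.2   5.7] w 0.0198
```

```bash
python3 - <<'E'
import cv2
im=cv2.imread('pics/s8.png');cv2.imwrite('pics/c14.png',cv2.resize(im[195:240,292:347],None,fx=13,fy=13,interpolation=cv2.INTER_CUBIC))
E
```

```text
(no output)
```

View pics/c14.png

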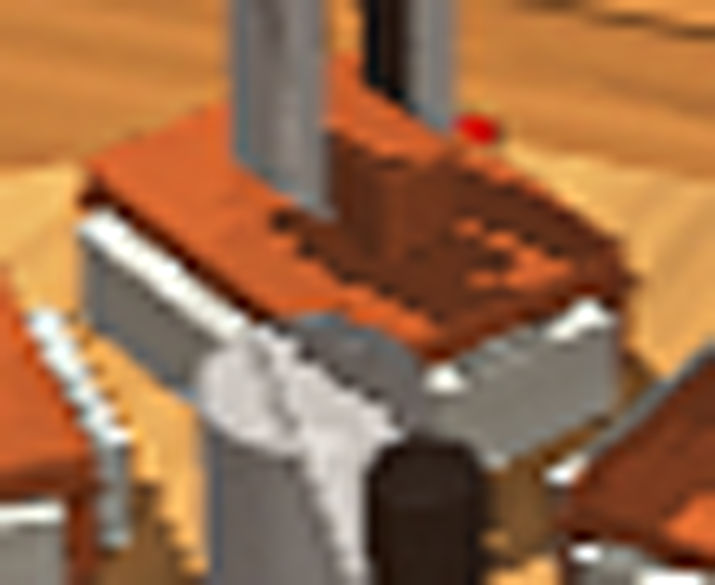

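View pics/s8.png

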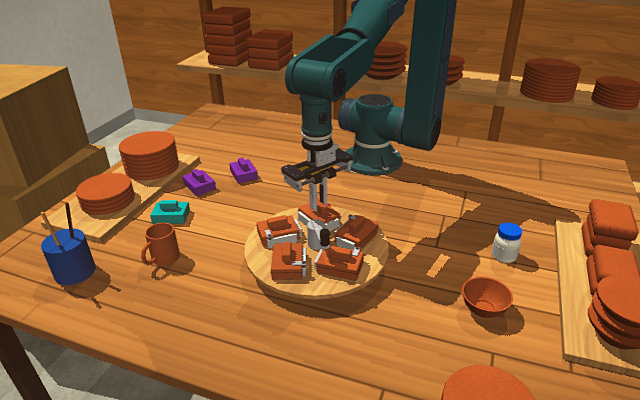

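The last pictures show the dish against both fences and parallel to them. The mug, bowl and jar haven't moved. Handing in.

```bash
python3 - <<'E'
from h import *
tf();print(robot.close_job());tf()
E
```

```text
t 19.18 tcp [ 0.4681 -0.0218  0.086 ] tool F [-7.8  9.9 -5.7] T [-2.02 -1.47  0.08] yaw -32.4 w 0.0198
to seat mm [-0.8 -2.   0. ]
the job is handed in; nothing more can be done
None
the job is handed in; nothing more can be done
```

I turned the wheel one click counter-clockwise by its crank knob and put the loose terracotta dish in the empty corner. I handed the job in at about 19 s with the fingers still holding and pressing it there.

**Last checks:**
- **Pressing:** about 7.8 N towards the long fence, 9.9 N towards the short one and 5.7 N down. These are wrist readings, so they include a little friction from the plate. They stayed within about 1 N while holding, and the twist of 0.08 N m or less suggests the dish is flush.
- **Wheel:** the first press pushed it about 0.9° clockwise, so I eased dish and wheel back together. Tracking in both cameras then put it 0.16° to 0.27° clockwise of its unpressed click position.
- **Dish:** the pictures show it parallel to both fences and flat on the wheel, with tool tilt under 0.05°. Mug, bowl and jar look unmoved.

**One disagreement:** the final tool position is about 2 mm from the seat I measured beforehand, 0.8 mm across and 2.0 mm along the long fence. I put this down to not knowing exactly where along the ridge I gripped, and to the 2 mm camera calibration. The forces and pictures both indicate contact with both fences.

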